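# Tip the soap balls into the saucer

## Task

Pick up the scoop by its handle, lay its lip lightly on the saucer's rim while all four soap balls are still in the scoop, and then, with the lip kept down there, tip it gently so that all four roll into the saucer and none drops from a height or gets away. Then stand the empty scoop level on the worktop and let go. Do not touch the balls with the gripper, press the saucer so that it rocks on its foot, push it along, or disturb the soap bar, the nail brush or the tumbler.

Things in the scene. Friction and masses are not known exactly. Their poses are not given: they have to be found in the camera images.
- scoop: Open aluminium scoop, 0.14 to 0.33 kg, pale wooden handle, loose on the worktop. Origin: underside, centre of the well; x from handle to lip, z up. Well floor x = -35 to 35 mm, 3 thick, 60 wide inside; side walls 40 high, rear wall (outer face x = -38) 42 high. Ramp from x = 35 to 105. Balls stay put while it is level and begin to roll out when the nose is tipped down about 0.35 rad.
- scoop_lip (a point): Middle of the scoop's open lip, top of the sheet: (105, 0, 21) mm in the scoop's frame; axes as the scoop's. Behind it a straight ramp (3 mm sheet, side walls 28 high above it) falls 18 mm over 70 mm back to the well floor (14.4 degrees), 54 mm wide inside at the lip, 60 at the well. With the nose tipped 0.5 rad all balls have rolled out.
- scoop_handle (a point): Centre of the scoop's handle: at (-94, 0, 34) mm in the scoop's frame; axes as the scoop's. The handle is a straight level bar along x from x = -38 to -150 mm, 16 mm wide (y), 22 mm tall (z = 23 to 45), flat sides. Held, it can droop or pivot a little between the fingers, so the lip may sit some mm lower than computed from the grasp; feel for the contact.
- dish: Round white enamelled saucer, 0.18 to 0.24 kg, standing loose on the stand. Origin: centre of its underside, z up. Foot 72 mm across, rim 132 mm across outside (124 inside) and 24 mm high, wall 4 mm, floor 5 mm thick and about 72 mm across, then a sloping wall. It rocks over the edge of its foot if the rim is pressed down with more than about 2 N.
- stand: Fixed little round dark wooden stand with four legs and a chipped painted edge, 112 mm across; origin at the middle of its foot circle, its top 50 mm above the origin (35 to 50 mm above the worktop).
- ball0: Olive soap ball, 24 mm across, 10 g, one of four alike; origin at its centre (axes turn as it rolls). Starts in the scoop's well.
- ball1: Olive soap ball, 24 mm across, 10 g, one of four alike; origin at its centre (axes turn as it rolls). Starts in the scoop's well.
- ball2: Olive soap ball, 24 mm across, 10 g, one of four alike; origin at its centre (axes turn as it rolls). Starts in the scoop's well.
- ball3: Olive soap ball, 24 mm across, 10 g, one of four alike; origin at its centre (axes turn as it rolls). Starts in the scoop's well.
- soap_bar: Bystander: ivory bar of soap, 58 x 90 x 30 mm (x, y, z); origin: centre of its underside.
- nail_brush: Bystander: wooden nail brush, 100 x 42 x 34 mm (x, y, z); origin: centre of its underside.
- tumbler: Bystander: white cup without handle, 72 mm across the rim, 95 mm high; origin: centre of its underside.
Mind the look-alikes: they are no part of the job. What is meant by the dish is not green, pink or turquoise, and is the larger of those in its own colour.

How it is judged:
By the outcome, as a careful person would: the job done as asked, in the order asked, and still so for the second after the job is handed in, with the robot touching nothing.
It also fails if it takes over 67 s, if anything falls off the work surface, if the arm or the gripper's body presses on something with over 40 N, if the wrist force passes 120 N, or if a joint passes its speed limit or range.

## Robot

A 7-joint arm with a two-finger parallel gripper is mounted at the origin on the work surface. World frame = base frame: x ahead of the robot, y to its left, z up, the work surface at z = 0. Lengths are in m, angles in rad, forces in N, time in s.
With the tool pointing down it reaches from about 0.4 to 0.9 m from the base axis. Payload 5.5 kg.
Tool frame: the origin (TCP) lies at the very end of the fingers, on their centre line; the grasp point (between the pads) lies 19 mm behind it (r.pinch_z is the distance from the TCP to the grasp point, in m); z points along the fingers, y is the line along which they close (so a half turn about z gives the same grasp; the last joint's range is limited). The gripper opens to 92 mm and grips with 3 to 60 N. Pads are 19 mm wide; open, the fingers measure 130 mm over their backs; the gripper's body (75 mm by 190 mm) begins 47 mm behind the grasp point.
Start: joints at [1.504, 0.501, -0.427, 1.55, 0.221, 1.138, -0.21], TCP at [0.211, -0.615, 0.227] pointing down, gripper open.
Joint ranges: [-2.88, 2.88], [-0.31, 2.03], [-1.54, 1.56], [0.2, 2.42], [-1.41, 4.55], [0.19, 2.02], [-2.57, 2.57]. Speed limits (rad/s): [2.57, 2.57, 3.14, 3.14, 3.14, 3.14, 3.14].

## Interface

Orientations are given as a rotation vector (axis times angle).
In Python, from cell import r gives the robot as it stands. The module is installed in compiled form; this text tells all that it offers. Calls block until the motion is done:
- r.move_ptp(position, orientation): joint-space move of the TCP to a pose.
- r.movel(position, rot=None, vel=0.15): straight line of the TCP; rot=None keeps the orientation; vel is the mean speed in m/s.
- r.goto_joints(angles): joint-space move.
- r.release() and r.close_gripper(squeeze=None): open the fingers fully, or close them until they stop; squeeze is the grip in N (None keeps the last).
- r.wait(seconds).
- r.solve_ik(position, orientation): joint angles nearest the present ones, or None.
- r.read_state(): the state.
- r.camera(name): name is "scene" or "top" or "wrist"; returns (picture, depth): 400x640x3 uint8, red, green, blue; 400x640 float32, m along the optical axis (not along the pixel's ray), 0 where there is no reading.
- r.camera_params(name): a dict with "fovy" (degrees; the focal length in pixels is half the picture's height over the tangent of half this angle, whatever the lens; pixels are square), "cx", "cy" (the principal point, pixels), "extrinsics" (4x4, takes a point from world to camera coordinates); the wrist camera has in their place "T_tool_cam" (4x4, takes a point from camera to tool coordinates, whose origin is the TCP and whose axes are the flange's). Camera axes: x right, y down, z forward; pixel columns grow to the right and rows downward; lengths in m; the calibration is good to about 2 mm. The wrist camera is an equidistant fisheye: a pixel r from the principal point sees the ray r / f radians off the axis. A picture is of the moment at which its call begins: read the wrist's pose just before it. camera_params takes no time and is no camera call.
A pose or a line that the arm cannot do raises r.PlanningError and nothing moves.
- r.job_done(): hands the job in; it is judged then, once.
The state is a dict: "clock": time; "joint_pos": joint angles; "dq": joint speeds; "joint_torque": joint torques, N m; "position": TCP position; "orientation": TCP orientation; "wrist_force": force on the tool from outside, world axes, zero at the start; "torque": the same for the moment, N m; "width": finger opening in m; "gripper_force": force on a finger pad.
Only numpy, scipy, OpenCV 4.12 (cv2) and the standard library are available. Lean on these libraries where they do the work, as an engineer would, in place of code of your own. Each camera call takes 0.05 s, during which the arm holds its last target. There are 200 camera calls.

## Working session

There is one attempt and no reset: what is moved stays moved. The work goes in short steps, each a Python script; the robot and the scene stay as the last script left them, time stands still between calls to the robot, and variables do not carry over. Pictures are saved under pics/ and viewed, at most 10 in all, crops included, and the job is handed in when it is done.

```bash
ls; mkdir -p pics; cat > h.py <<'E'
import numpy as np, cv2
from cell import r
from scipy.spatial.transform import Rotation as R
def cam(n):
    im,d=r.camera(n); return im.copy(),d.copy()
def pts(n,d):
    p=r.camera_params(n); f=200/np.tan(np.radians(p['fovy'])/2)
    v,u=np.mgrid[0:400,0:640]
    P=np.stack([(u-p['cx'])/f*d,(v-p['cy'])/f*d,d],-1)
    E=np.array(p['extrinsics']); return (P-E[:3,3])@E[:3,:3]
def save(n,im): cv2.imwrite('pics/'+n,im[...,::-1])
E
python3 - <<'E'
from h import *
for n in('scene','top'):
    im,d=cam(n); save(n+'0.png',im); np.savez(n+'0.npz',im=im,d=d,P=pts(n,d))
    p=r.camera_params(n);print(n,p['fovy'],p['cx'],p['cy'],np.round(p['extrinsics'],3).tolist())
print(r.read_state())
E
```

```text
pics
scene 48.1403974422855 323.8655556751346 202.66028688639898 [[0.773, 0.634, 0.0, -0.489], [0.345, -0.421, -0.839, -0.152], [-0.532, 0.649, -0.545, 1.571], [0.0, 0.0, 0.0, 1.0]]
top 48.478526572214086 323.5791075674696 197.9851814724826 [[0.013, -0.999, 0.031, -0.017], [-0.986, -0.018, -0.163, 0.599], [0.164, -0.028, -0.986, 1.231], [0.0, 0.0, 0.0, 1.0]]
{'clock': 0.1, 'joint_pos': array([ 1.50415604,  0.50176964, -0.42678478,  1.55132415,  0.2208008 ,
        1.13829842, -0.21028593]), 'dq': array([-2.57158155e-05, -1.94888459e-03,  2.08988741e-04, -2.09855782e-03,
        1.96268745e-04, -3.67926147e-04, -8.66328083e-04]), 'joint_torque': array([-1.15646506e-02, -5.67877007e+01, -5.83838671e+00, -2.79916656e+01,
       -6.89870166e-02,  2.40065111e-02,  2.83125553e-05]), 'position': array([ 0.21027802, -0.61438966,  0.22577917]), 'orientation': array([-3.09724558e+00, -5.15541532e-01,  3.62807456e-04]), 'wrist_force': array([-0.12079707, -0.87066283, -0.21537035]), 'torque': array([0.01093647, 0.01472443, 0.00495038]), 'gripper_force': 0.0, 'width': 0.09164864251217833}
```

View pics/top0.png

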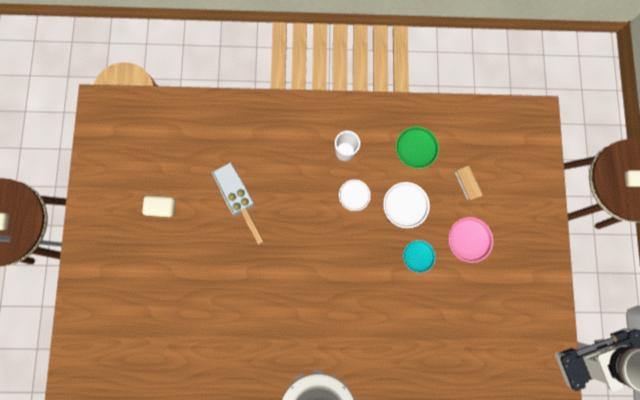

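View pics/scene0.png

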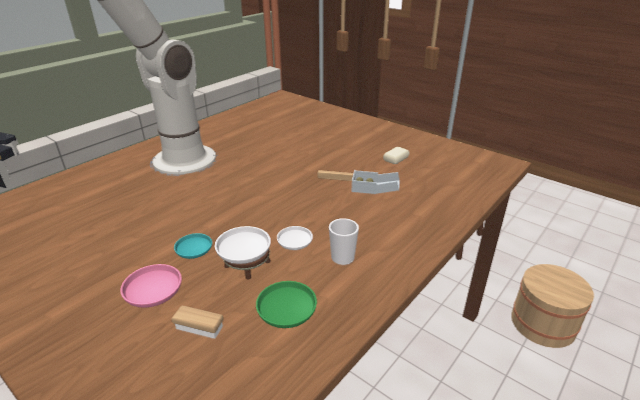

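Top view candidates for the dish: white (407,205), white (354,195), green (417,147), pink (471,240) and turquoise (419,256). The dish is the white one at (407,205): it is the larger of the two white ones, and in the scene view (243,246) it stands on the four-legged stand. In the top view the scoop's lip is at about (222,168), its handle end at (261,242), and the balls are in the well near (238,200).

```bash
python3 - <<'E'
from h import *
z=np.load('top0.npz'); im,P=z['im'],z['P']
hsv=cv2.cvtColor(im,cv2.COLOR_RGB2HSV); v,u=np.mgrid[0:400,0:640]
def box(a,b,c,d): return (u>=a)&(u<=c)&(v>=b)&(v<=d)
def rep(n,m):
    q=P[m]; print(n,m.sum(),'mean',q.mean(0).round(4),'min',np.percentile(q,1,axis=0).round(4),'max',np.percentile(q,99,axis=0).round(4)); return q
q=rep('dish',box(378,178,434,232)&(P[...,2]>.03))
rim=q[q[:,2]>np.percentile(q[:,2],99)-.006]; (c,rad)=cv2.minEnclosingCircle((rim[:,:2]*1000).astype(np.float32)); print('rim',c,rad,rim[:,2].mean(),rim[:,2].max())
q=rep('white2',box(335,178,373,213)&(P[...,2]>.006))
m=box(200,155,270,250)&(P[...,2]>.008)
q=rep('scoop',m)
h=m&(v>214); q=rep('handle',h&(P[...,2]>.03)); 
c=q.mean(0); w=np.linalg.svd(q[:,:2]-c[:2],full_matrices=False)[2][0]; w*=np.sign(w[0]);t=(q[:,:2]-c[:2])@w
print('axis',w,np.arctan2(w[1],w[0]),'ext',t.min(),t.max(), 'start',c[:2]+t.min()*w)
b=m&(hsv[...,1]>90)&(v<213)&(hsv[...,0]>20); rep('balls',b)
q=P[m];t=(q[:,:2]-c[:2])@w;s=(q[:,:2]-c[:2])@[-w[1],w[0]];
print('scoop ext along',np.percentile(t,[.3,99.7]),'s of front',np.percentile(s[t>.09],[1,99]))
for n,B in dict(soap=(135,190,180,222),brush=(450,160,490,203),cup=(330,125,365,163),green=(393,122,442,170),turq=(400,236,438,274)).items(): rep(n,box(*B)&(P[...,2]>.006))
a=cv2.resize(im[150:260,330:500],None,fx=4,fy=4,interpolation=2);s=np.load('scene0.npz')['im'][215:290,160:330]
save('crop1.png',np.vstack([a[:300],cv2.resize(s,(680,300),interpolation=2)]))
E
```

```text
dish 1629 mean [ 0.5831 -0.2431  0.0642] min [ 0.5197 -0.3037  0.0436] max [ 0.6444 -0.1792  0.0728]
rim (505.5302734375, -133.44200134277344) 198.947998046875 0.19879663562501151 1.311691048909979
white2 421 mean [ 0.6177 -0.0998  0.0232] min [ 0.5688 -0.1434  0.006 ] max [ 0.6629 -0.0442  0.0234]
scoop 1060 mean [0.5989 0.2416 0.0625] min [0.3895 0.0282 0.0083] max [0.6976 0.3142 1.3117]
handle 193 mean [0.5051 0.1872 0.0773] min [0.3895 0.0282 0.0338] max [0.5464 0.2191 1.3117]
axis [0.70878981 0.70541973] 0.7830151531756564 ext -0.19406029129070143 0.052442012335216656 start [0.36756139 0.05026769]
balls 104 mean [0.5949 0.2407 0.0246] min [0.5696 0.2165 0.0172] max [0.6199 0.2675 0.0305]
scoop ext along [-0.19406029  0.21297308] s of front [-0.07886143  0.00740027]
soap 646 mean [0.5707 0.4648 0.0394] min [0.536  0.419  0.0065] max [0.6034 0.5238 0.0381]
brush 520 mean [ 0.6549 -0.4315  0.049 ] min [ 0.3895 -0.4736  0.0067] max [0.7098 0.0282 1.3117]
cup 531 mean [ 0.7548 -0.0713  0.07  ] min [ 0.4871 -0.1052  0.0063] max [0.797  0.012  0.9489]
green 1003 mean [ 0.7667 -0.2894  0.0248] min [ 0.698  -0.3508  0.0061] max [ 0.8287 -0.2233  0.0304]
turq 426 mean [ 0.4395 -0.2876  0.0293] min [ 0.3895 -0.3334  0.0061] max [0.4846 0.0282 1.3117]
```

View pics/crop1.png

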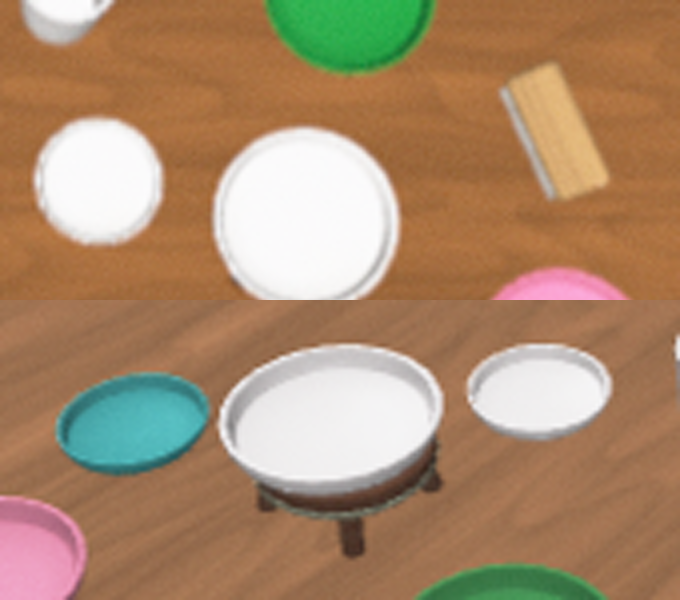

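The crop confirms it: the larger white saucer stands on the dark four-legged stand, and the smaller white one sits flat on the table. I'll refit after dropping the no-depth pixels.

```bash
python3 - <<'E'
from h import *
z=np.load('top0.npz'); im,P=z['im'],z['P']; ok=(z['d']>0)&(P[...,2]<.2)
hsv=cv2.cvtColor(im,cv2.COLOR_RGB2HSV); v,u=np.mgrid[0:400,0:640]
def box(a,b,c,d): return ok&(u>=a)&(u<=c)&(v>=b)&(v<=d)
q=P[box(378,178,434,232)&(P[...,2]>.062)]
(c,rad)=cv2.minEnclosingCircle((q[:,:2]*1000).astype(np.float32)); print('rim',c,rad,np.percentile(q[:,2],[5,50,95]))
# silhouette by colour ray-cast to z=.074
p=r.camera_params('top');f=200/np.tan(np.radians(p['fovy'])/2);E=np.array(p['extrinsics'])
def cast(uv,h):
    k=np.c_[(uv[:,0]-p['cx'])/f,(uv[:,1]-p['cy'])/f,np.ones(len(uv))]@E[:3,:3]; o=-E[:3,:3].T@E[:3,3]
    return o+k*((h-o[2])/k[:,2])[:,None]
m=((hsv[...,1]<40)&(hsv[...,2]>150)&(u>378)&(u<434)&(v>176)&(v<234)).astype(np.uint8)
ct=max(cv2.findContours(m,0,1)[0],key=cv2.contourArea)[:,0].astype(float)
e=cv2.fitEllipse((cast(ct,.074)[:,:2]*1000).astype(np.float32)); print('sil',e)
m=box(200,155,270,250)&(P[...,2]>.008)&((u-222)*(-0.0)==0)
H=m&(v>214)&(P[...,2]>.034)&(hsv[...,1]>60); q=P[H]
c=q.mean(0);w=np.linalg.svd(q[:,:2]-c[:2],full_matrices=False)[2][0];w*=np.sign(w[0]);n=np.array([-w[1],w[0]]);t=(q[:,:2]-c[:2])@w
print('handle',len(q),c,w,np.arctan2(w[1],w[0]),t.min(),t.max(),np.std((q[:,:2]-c[:2])@n),'rear end',c[:2]+t.min()*w)
q=P[m];t=(q[:,:2]-c[:2])@w;s=(q[:,:2]-c[:2])@n
print(np.percentile(t,[0,1,99,100]),[np.percentile(s[(t>a)&(t<a+.02)],[2,98]).round(4).tolist() for a in np.arange(-.06,.22,.02) if ((t>a)&(t<a+.02)).sum()>3])
g=m&(hsv[...,1]<60);rr=cv2.minAreaRect((P[g][:,:2]*1000).astype(np.float32));print('body rect',rr)
for nme,B in dict(brush=(450,160,490,203),cup=(330,125,365,163),turq=(400,236,438,274),pink=(447,215,495,264)).items():
    q=P[box(*B)&(P[...,2]>.008)];print(nme,q.min(0).round(3),q.max(0).round(3))
E
```

```text
rim (583.716796875, -242.83270263671875) 66.11225891113281 [0.0627894  0.06671379 0.07119613]
sil ((580.3906860351562, -241.22183227539062), (127.5204086303711, 129.08285522460938), 79.19900512695312)
handle 185 [0.50787974 0.19136137 0.044695  ] [0.86470802 0.50227487] 0.5262275678833748 -0.04351722729664048 0.04736341187498666 0.0047418999467412895 rear end [0.47025004 0.16950376]
[-0.04371899 -0.04038212  0.21040217  0.22651377] [[-0.0066, 0.0071], [-0.0075, 0.0082], [-0.0079, 0.0198], [-0.0079, 0.021], [-0.0081, 0.0317], [-0.0195, 0.015], [-0.0329, 0.0322], [-0.0335, 0.031], [-0.0341, 0.0311], [-0.0343, 0.0314], [-0.0339, 0.0308], [-0.0328, 0.0289], [-0.0327, 0.0278], [-0.0314, 0.025]]
body rect ((628.6552124023438, 259.5268859863281), (145.7313995361328, 66.1810073852539), 29.148405075073242)
brush [ 0.608 -0.475  0.008] [ 0.724 -0.403  0.041]
cup [ 0.717 -0.105  0.008] [ 0.824 -0.026  0.102]
turq [ 0.389 -0.334  0.008] [ 0.485 -0.237  0.023]
pink [ 0.426 -0.504  0.008] [ 0.562 -0.375  0.03 ]
```

```bash
cat >> h.py <<'E'
D=np.array([.5825,-.242]); LIP=np.array([.105,0,.018])
W0=.519; O0=np.array([.5998,.2438,0])
def tcp(a,p,flip,lip=None,origin=None,gx=-.068,gz=.015):
    """TCP pose holding the scoop with yaw a, nose-down pitch p, lip underside at lip (or origin at origin)"""
    S=R.from_euler('ZY',[a,p]); g=np.array([gx,0,gz])
    pos=origin+S.apply(g) if lip is None else lip+S.apply(g-LIP)
    return pos,(S*R.from_euler('X',np.pi)*R.from_euler('Z',np.pi*flip)).as_rotvec()
def lipat(a,d,z): return np.r_[D-d*np.array([np.cos(a),np.sin(a)]),z]
E
python3 - <<'E'
from h import *
q0=r.read_state()['joint_pos']
for fl in(0,1):
    g=r.solve_ik(*tcp(W0,0,fl,origin=O0)); print('grasp',fl,None if g is None else np.round(g,2))
    for a in(0,-.4,-.8,-1.2,-1.57,-2):
        o=[r.solve_ik(*tcp(a,p,fl,lip=lipat(a,.055,.076))) for p in(0,.3,.6,.75)]
        print(a,[None if x is None else np.round(x,2).tolist() for x in o[::3]],[x is not None for x in o])
E
```

```text
grasp 0 [ 0.16  0.79 -0.78  1.85  0.75  0.83 -2.06]
0 [[1.0, 0.38, -0.53, 2.2, 0.32, 0.64, -1.33], [0.64, 0.72, -0.48, 1.53, 0.41, 1.72, -1.53]] [True, True, True, True]
-0.4 [[0.82, 0.34, -0.56, 2.26, 0.31, 0.62, -1.94], [0.64, 0.72, -0.43, 1.52, 0.14, 1.7, -1.81]] [True, True, True, True]
-0.8 [[0.6, 0.38, -0.55, 2.2, 0.33, 0.64, -2.55], [0.65, 0.71, -0.39, 1.54, -0.11, 1.6, -2.07]] [True, True, True, True]
-1.2 [[-0.55, 0.52, 0.68, 2.07, -0.49, 0.72, -2.32], [0.66, 0.68, -0.35, 1.58, -0.34, 1.44, -2.31]] [True, True, True, True]
-1.57 [[-0.69, 0.75, 0.93, 1.87, -0.76, 0.92, -2.54], [0.66, 0.64, -0.31, 1.63, -0.53, 1.26, -2.49]] [True, True, True, True]
-2 [[0.75, 1.14, -1.31, 1.56, 1.13, 1.34, 2.01], [-0.16, 0.78, 0.9, 1.73, -1.32, 1.49, -2.35]] [True, True, True, True]
grasp 1 [ 0.44  1.16 -1.31  1.84  1.23  1.23  0.8 ]
0 [[1.38, 0.54, -1.01, 2.19, 0.68, 0.77, 1.49], [0.94, 0.93, -1.02, 1.52, 0.66, 1.9, 1.34]] [True, True, True, True]
-0.4 [[1.14, 0.46, -0.95, 2.25, 0.59, 0.7, 0.95], [0.96, 0.92, -0.98, 1.51, 0.41, 1.8, 1.03]] [True, True, True, True]
-0.8 [[0.9, 0.49, -0.92, 2.19, 0.6, 0.73, 0.34], [0.99, 0.9, -0.97, 1.52, 0.21, 1.63, 0.74]] [True, True, True, True]
-1.2 [[0.71, 0.6, -0.88, 2.03, 0.64, 0.82, -0.18], [1.04, 0.89, -0.99, 1.56, 0.06, 1.41, 0.47]] [True, True, True, True]
-1.57 [[0.63, 0.73, -0.89, 1.83, 0.7, 0.93, -0.58], [1.13, 0.92, -1.08, 1.61, 0.05, 1.17, 0.18]] [True, True, True, True]
-2 [[0.53, 0.83, -0.8, 1.57, 0.67, 1.03, -0.89], [1.16, 0.87, -1.07, 1.68, -0.01, 0.85, -0.09]] [True, True, True, True]
```

```bash
python3 - <<'E'
from h import *
p,o=tcp(W0,0,1,origin=O0)
r.move_ptp(p+[0,0,.10],o); r.movel(p,vel=.1)
r.close_gripper(60); s=r.read_state(); print(s['width'],s['gripper_force'],s['clock'],s['position']-p)
r.wait(.2); f0=r.read_state()['wrist_force']
r.movel(p+[0,0,.03],vel=.05); r.wait(.4); s=r.read_state(); print('w',s['wrist_force']-f0,s['wrist_force'],s['torque'],s['clock'])
im,d=cam('top'); P=pts('top',d); save('top1.png',cv2.resize(im[140:270,190:290],None,fx=4,fy=4)); np.savez('top1.npz',im=im,d=d,P=P)
im,_=cam('scene'); save('sc1.png',im)
c,sn=np.cos(W0),np.sin(W0); v,u=np.mgrid[0:400,0:640]
m=(d>0)&(P[...,2]<.1)&(P[...,2]>.04)&(u>195)&(u<290)&(v<245)
q=P[m]; X=(q[:,0]-O0[0])*c+(q[:,1]-O0[1])*sn; Y=-(q[:,0]-O0[0])*sn+(q[:,1]-O0[1])*c
for a in np.arange(-.03,.11,.014):
    k=(X>a)&(X<a+.014); w=k&(abs(Y)>.027)&(abs(Y)<.036); print(round(a,3),k.sum(),q[w,2].max().round(4) if w.any() else None, np.median(q[k&(abs(Y)<.02),2]).round(4))
print(X.max(),Y.min(),Y.max())
E
```

```text
0.015397199305991226 59.98974323272705 5.55 [-7.93050014e-05  1.38434202e-04  8.27597080e-06]
w [-0.4031761  -1.18415816 -2.52881021] [-0.93752084  0.04189645 -3.42315776] [0.03709449 0.04128108 0.01617872] 6.9
-0.03 0 None nan
-0.016 0 None nan
-0.002 0 None nan
0.012 0 None nan
0.026 0 None nan
0.04 0 None nan
0.054 1 0.0679 nan
0.068 10 0.0745 nan
0.082 27 0.0795 0.0481
0.096 41 0.0768 0.0487
0.10671739536030778 -0.031822145407958774 0.009821646546785433
  return _methods._mean(a, axis=axis, dtype=dtype,
  ret = ret.dtype.type(ret / rcount)
```

View pics/top1.png

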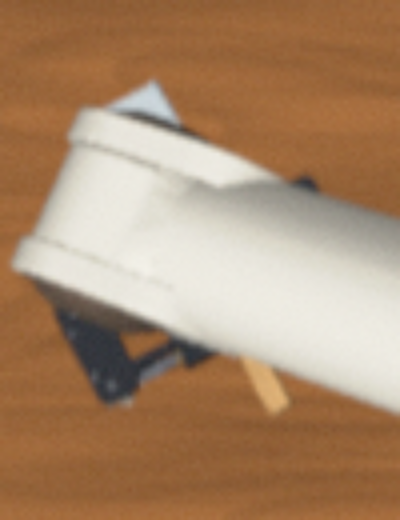

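```bash
cat >> h.py <<'E'
A=-1.3
def F(n=15):
    x=[]
    for _ in range(n): r.wait(.02); x.append(r.read_state()['wrist_force'])
    return np.mean(x,0),np.std(x,0)
E
python3 - <<'E'
from h import *
p,o=tcp(W0,0,1,origin=O0)
r.movel(p+[0,0,.12],vel=.08)
p1,o1=tcp(A,0,1,lip=lipat(A,.056,.125))
r.movel(p1,o1,vel=.08); print(r.read_state()['clock'])
p1,o1=tcp(A,0,1,lip=lipat(A,.056,.09)); r.movel(p1,vel=.04); r.wait(.3); f,sd=F(); print(f,sd)
s=r.read_state(); print(s['clock'],s['joint_pos'].round(2))
im,d=cam('scene'); P=pts('scene',d); np.savez('sc2.npz',im=im,d=d,P=P); im2,d2=cam('top');np.savez('top2.npz',im=im2,d=d2,P=pts('top',d2))
save('b2.png',np.vstack([cv2.resize(im[120:300,150:390],(720,540))[:300*1+0],cv2.resize(im2[120:250,300:475],(720,535))[:300]])); save('sc2.png',cv2.resize(im[150:300,190:390],None,fx=4,fy=4,interpolation=2))
E
```

```text
11.3333
[-0.16989787 -0.0062211  -2.99635581] [0.37703215 0.53514723 0.3985936 ]
12.9083 [ 0.75  0.66 -0.99  1.97  0.71  0.91 -0.34]
```

View pics/sc2.png

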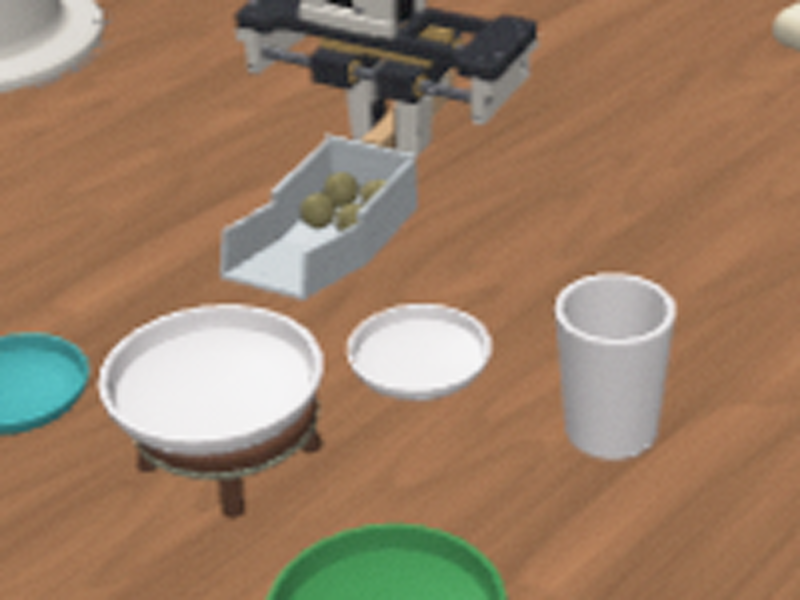

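All four balls are in the scoop, and the lip (crop (222–305, 280–297)) hangs just above the saucer's near rim (about (230,305)). I'll check the lip position and pitch from depth.

```bash
python3 - <<'E'
from h import *
s=r.read_state(); L=lipat(A,.056,.09); O=L-R.from_euler('Z',A).apply(LIP); print('O',O)
S=R.from_euler('Z',A)
for n in('sc2','top2'):
    z=np.load(n+'.npz'); q=z['P'][(z['d']>0)]; c=S.inv().apply(q-O)
    k=(abs(c[:,1])<.036)&(c[:,0]>-.06)&(c[:,0]<.13)&(c[:,2]>-.01)&(c[:,2]<.06); c=c[k]
    fl=c[(c[:,0]>.045)&(abs(c[:,1])<.022)&(c[:,2]<.03)]
    if len(fl)>5:
        a=np.polyfit(fl[:,0],fl[:,2],1); print(n,len(fl),'slope',a[0],'z@105',np.polyval(a,.105),'xmax',np.percentile(fl[:,0],[50,95,99,100]))
    for x0 in(-.03,0,.04,.06,.08,.1):
        w=c[(c[:,0]>x0)&(c[:,0]<x0+.02)]
        if len(w): print(x0,len(w),'z max',w[:,2].max().round(4),'y',w[:,1].min().round(4),w[:,1].max().round(4))
# dish from scene: rim centre
z=np.load('sc2.npz'); q=z['P'][(z['d']>0)]; m=(abs(q[:,0]-.58)<.09)&(abs(q[:,1]+.242)<.09)&(q[:,2]>.067)&(q[:,2]<.078); q=q[m]
print(len(q),cv2.minEnclosingCircle((q[:,:2]*1000).astype(np.float32)),np.percentile(q[:,2],[50,90,98]))
E
```

```text
O [ 0.53943269 -0.08686713  0.072     ]
sc2 185 slope -0.12783565717024017 z@105 0.007700217679747989 xmax [0.09537651 0.10442195 0.10589305 0.10638389]
-0.03 163 z max 0.0432 y -0.0344 0.0334
0 201 z max 0.0433 y -0.033 0.0342
0.04 125 z max 0.0392 y -0.0325 0.0335
0.06 140 z max 0.0463 y -0.0315 0.0325
0.08 186 z max 0.0491 y -0.0308 0.0318
0.1 124 z max 0.0471 y -0.0359 0.0359
top2 204 slope 0.2436091440298328 z@105 0.020625649926094763 xmax [0.08635873 0.10238964 0.10365126 0.10454539]
0.04 3 z max 0.04 y 0.0313 0.0327
0.06 107 z max 0.0476 y -0.0279 0.0341
0.08 167 z max 0.0494 y -0.0284 0.0328
0.1 36 z max 0.0262 y -0.0339 0.031
180 ((580.5057373046875, -243.4632568359375), 66.88111114501953) [0.06840165 0.07000388 0.07117961]
```

```bash
python3 - <<'E'
from h import *
for z,p in((.09,.09),(.082,.18)):
    r.movel(*tcp(A,p,1,lip=lipat(A,.056,z)),vel=.02)
r.wait(.3); f0,_=F(20); print('base',f0)
z=.079; hit=0
while z>.069:
    r.movel(*tcp(A,.18,1,lip=lipat(A,.056,z)),vel=.01); f,_=F(10); print(round(z,4),(f-f0).round(2))
    if f[2]-f0[2]>.5:
        f,_=F(10); print('again',(f-f0).round(2))
        if f[2]-f0[2]>.5: break
    z-=.0007
np.save('c.npy',np.r_[z,f0]); print(r.read_state()['clock'])
im,_=cam('scene'); save('sc3.png',cv2.resize(im[150:300,190:390],None,fx=4,fy=4,interpolation=2))
E
```

```text
base [-0.0378551   0.07494307 -2.83963304]
0.079 [-0.21 -0.23  0.03]
0.0783 [-0.37 -0.15  0.16]
0.0776 [ 0.19  0.02 -0.1 ]
0.0769 [-0.03  0.01 -0.27]
0.0762 [0.12 0.07 0.06]
0.0755 [-0.03 -0.29  0.05]
0.0748 [ 0.16 -0.12  0.2 ]
0.0741 [ 0.2  -0.07 -0.  ]
0.0734 [-0.27 -0.05  0.01]
0.0727 [ 0.27 -0.07 -0.22]
0.072 [ 0.05 -0.22 -0.34]
0.0713 [ 0.02 -0.15  0.04]
0.0706 [ 0.22 -0.01  0.32]
0.0699 [0.29 0.14 0.1 ]
0.0692 [ 0.06 -0.14  0.04]
21.55
```

View pics/sc3.png

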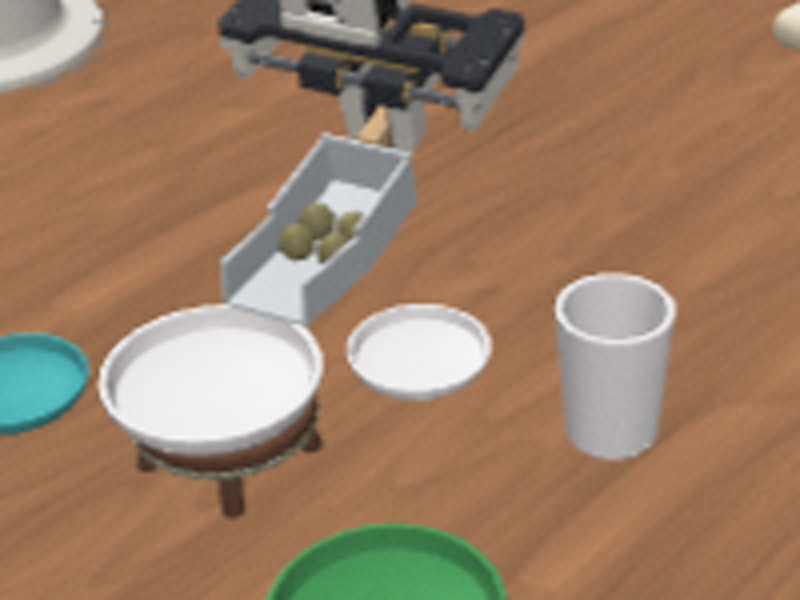

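In this view the lip edge (about (230,303)–(300,320)) ends at the rim and doesn't clearly overlap it. I'll check that numerically.

```bash
python3 - <<'E'
from h import *
S=R.from_euler('Z',A); C=np.r_[D,0]
out=[]
for n in('scene','top'):
    im,d=cam(n); P=pts(n,d); c=S.inv().apply((P-C).reshape(-1,3)).reshape(P.shape)  # radial coords: x from dish centre along scoop dir
    print(n)
    for x0 in np.arange(-.135,-.02,.005):
        k=(d>0)&(c[...,0]>x0)&(c[...,0]<=x0+.005)&(abs(c[...,1])<.012)&(c[...,2]<.11)
        if k.any(): print(round(x0*1000),k.sum(),(c[k][:,2]*1000).min().round(1),(c[k][:,2]*1000).max().round(1),im[k].mean(0).round())
    B=(120,250,300,475) if n=='top' else (195,260,200,300)
    out.append(cv2.resize(im[B[0]:B[1],B[2]:B[3]],(560,400 if n=='top' else 364)*1,interpolation=2)[:300 if n=='scene' else 400])
s=r.read_state();print(s['position'],s['orientation'],tcp(A,.18,1,lip=lipat(A,.056,.0692)))
b=out[0]; save('b4.png',cv2.copyMakeBorder(b,0,0,0,0,0)); np.save('t.npy',out[1])
E
```

```text
scene
-135 13 -0.3 87.8 [154. 120.  91.]
-130 19 -0.9 89.8 [153. 129. 105.]
-125 22 0.2 91.6 [148. 131. 108.]
-120 32 -0.6 92.6 [154. 143. 122.]
-115 24 0.3 91.1 [137. 126. 102.]
-110 12 -0.6 71.9 [206. 199. 195.]
-105 6 0.4 70.8 [214. 215. 216.]
-100 6 68.4 70.6 [214. 219. 222.]
-95 6 69.0 72.3 [214. 219. 222.]
-90 7 69.6 71.9 [214. 219. 222.]
-85 11 68.6 73.2 [215. 219. 222.]
-80 7 70.4 73.4 [215. 219. 222.]
-75 10 70.8 73.7 [214. 219. 222.]
-70 13 69.5 75.2 [215. 219. 222.]
-65 26 56.9 74.7 [203. 204. 206.]
-60 45 52.3 75.4 [201. 200. 202.]
-55 16 49.5 74.8 [231. 230. 231.]
-50 16 50.9 57.0 [241. 240. 240.]
-45 16 47.5 52.8 [243. 242. 243.]
-40 13 47.5 52.5 [244. 243. 244.]
-35 12 46.1 51.8 [244. 243. 244.]
-30 11 48.1 50.6 [244. 243. 243.]
-25 12 48.1 52.2 [244. 243. 243.]
top
[ 0.52185215 -0.02352422  0.09722594] [-1.81184004 -2.38345978 -0.16352887] (array([ 0.52184677, -0.02352084,  0.09722059]), array([-1.81187175, -2.38340076, -0.16351017]))
```

View pics/b4.png

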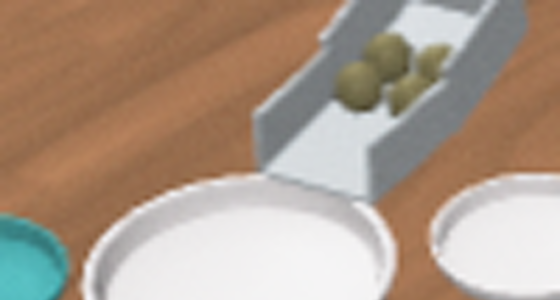

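```bash
cat >> h.py <<'E'
YS=R.from_euler('Z',A).apply([0,1,0])
def FT(n=15):
    x=[]
    for _ in range(n):
        r.wait(.02); s=r.read_state(); x.append([s['wrist_force'][2],s['torque']@YS])
    return np.mean(x,0),np.std(x,0)
E
python3 - <<'E'
from h import *
def go(z,vel=.01): r.movel(*tcp(A,.18,1,lip=lipat(A,.056,z)),vel=vel)
go(.077,.02); f0,sd=FT(25); print('base',f0,sd)
z=.0697
while z>.064:
    go(z); f,_=FT(15); print(round(z,4),(f-f0).round(3))
    if f[0]-f0[0]>.45 or abs(f[1]-f0[1])>.06:break
    z-=.0006
np.save('c.npy',np.r_[z,f0]); print(r.read_state()['clock'])
E
```

```text
base [-3.15489536 -0.15085111] [0.45098807 0.02572429]
0.0697 [0.303 0.004]
0.0691 [0.047 0.004]
0.0685 [0.304 0.007]
0.0679 [ 0.788 -0.032]
25.2917
```

```bash
python3 - <<'E'
from h import *
c=np.load('c.npy'); z=c[0]; f0=c[1:]
f,_=FT(15); print('hold',(f-f0).round(3))
im,_=cam('scene'); save('pre.png',cv2.resize(im[195:260,200:300],None,fx=4,fy=4,interpolation=2)); out=[]
for p in np.r_[.22,.26,.30,.33:.56:.03]:
    r.movel(*tcp(A,p,1,lip=lipat(A,.056,z)),vel=.02)
    f,_=FT(10); df=f-f0; print(round(p,2),round(z,4),df.round(2))
    z-=np.clip((.7-df[0])*.0005,-.0008,.0006)
    if abs(p-.36)<.01 or abs(p-.45)<.01: out.append(cam('scene')[0])
r.wait(.6); out.append(cam('scene')[0])
np.save('c.npy',np.r_[z,f0]); print(r.read_state()['clock'],p)
save('tip.png',np.vstack([cv2.resize(o[180:265,190:310],(420,297),interpolation=2)[:290] for o in out[1:]]))
E
```

```text
hold [ 1.056 -0.02 ]
0.22 0.0679 [ 0.31 -0.09]
0.26 0.0677 [ 0.24 -0.12]
0.3 0.0675 [ 0.45 -0.23]
0.33 0.0673 [ 0.79 -0.29]
0.36 0.0674 [ 0.66 -0.32]
0.39 0.0674 [ 0.87 -0.39]
0.42 0.0675 [ 0.53 -0.41]
0.45 0.0674 [ 0.39 -0.46]
0.48 0.0672 [ 0.88 -0.54]
0.51 0.0673 [ 0.51 -0.56]
0.54 0.0672 [ 0.69 -0.63]
32.9083 0.5399999999999998
```

View pics/tip.png

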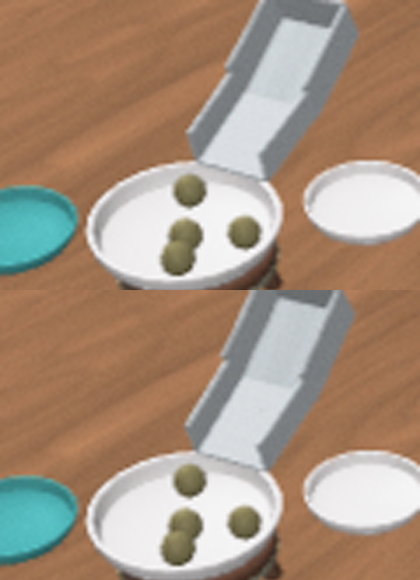

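All four balls lie in the saucer and the scoop is empty. Next I'll lift off, level the scoop and take it back to its old spot.

```bash
python3 - <<'E'
from h import *
z=np.load('c.npy')[0]
r.movel(*tcp(A,.54,1,lip=lipat(A,.056,z+.05)),vel=.06)
r.movel(*tcp(A,0,1,lip=lipat(A,.10,.13)),vel=.1)
p,o=tcp(W0,0,1,origin=O0)
r.movel(p+[0,0,.12],o,vel=.1); r.movel(p+[0,0,.02],vel=.08); r.movel(p+[0,0,.005],vel=.03); r.wait(.2)
f0,_=FT(15); print(f0)
h=.004
while h>-.004:
    r.movel(p+[0,0,h],vel=.01); f,_=FT(8); print(round(h,4),(f-f0).round(3))
    if f[0]-f0[0]>3: break
    h-=.001
print(r.read_state()['clock'])
im,d=cam('scene'); P=pts('scene',d); S=R.from_euler('Z',W0); q=P[d>0]; c=S.inv().apply(q-O0)
c=c[(abs(c[:,1])<.024)&(c[:,0]>-.03)&(c[:,0]<.12)&(c[:,2]<.06)&(c[:,2]>-.005)]
for a in np.arange(-.02,.11,.02):
    k=c[(c[:,0]>a)&(c[:,0]<a+.02)]
    if len(k): print(round(a,2),len(k),np.median(k[:,2]).round(4))
save('pl.png',cv2.resize(im[120:220,290:440],None,fx=4,fy=4,interpolation=2))
E
```

```text
[-2.52103538  0.0445332 ]
0.004 [0.008 0.018]
0.003 [-0.191  0.016]
0.002 [0.08  0.005]
0.001 [-0.22   0.022]
0.0 [0.812 0.043]
-0.001 [ 8.334 -0.194]
41.925
0.04 2 0.0033
0.06 16 0.001
0.08 25 0.0011
0.1 59 0.0018
```

View pics/pl.png

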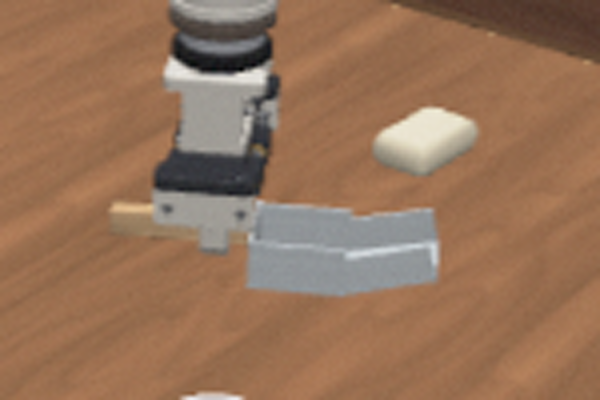

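The scoop stands flat on the worktop at its old place, and contact came at the expected height. Now I'll back off to zero load, release and retreat.

```bash
python3 - <<'E'
from h import *
p,o=tcp(W0,0,1,origin=O0)
r.movel(p+[0,0,-.0003],vel=.01); r.release(); r.wait(.3); r.movel(p+[0,0,.15],vel=.12); r.wait(.5)
s=r.read_state(); print(s['clock'],s['width'],s['wrist_force'])
im,d=cam('scene'); save('end.png',cv2.resize(im[120:340,120:440],(800,550),interpolation=2))
E
```

```text
45.7 0.09214180458950255 [ 0.02829349  0.04159388 -0.48252796]
```

View pics/end.png

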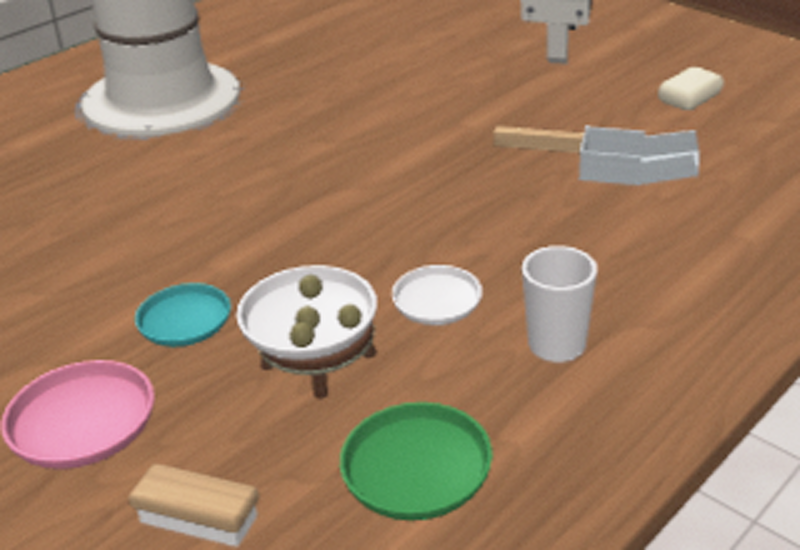

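The four balls are in the saucer (about (310,310)), the scoop stands level at (640,155), and nothing else has been disturbed.

```bash
python3 -c "from cell import r; print(r.job_done())"
```

```text
the job is handed in; nothing more can be done
None
```

I handed the job in at about 46 s: all four balls were tipped into the saucer with the lip on its rim at about 1 N or less, the empty scoop stands level and released at its old spot, and the last picture shows the soap bar, nail brush and tumbler undisturbed.

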